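# Complete the pinwheel layer of watch-movement boxes

## Robot

A 6-joint arm with a two-finger parallel gripper is mounted at the origin on the work surface. World frame = base frame: x ahead of the robot, y to its left, z up, the work surface at z = 0. Lengths are in m, angles in rad, forces in N, time in s.
With the tool pointing down it reaches from about 0.375 to 0.975 m from the base axis. Payload 3.8 kg.
Tool frame: the origin (TCP) lies midway between the tips of the shut fingers; the grasp point (between the pads) lies 19 mm behind it; z points along the fingers, y is the line along which they close (so a half turn about z gives the same grasp; the last joint's range is limited). The gripper opens to 85 mm and grips with 20 to 120 N. Pads are 22 mm wide; open, the fingers measure 114 mm over their backs; the gripper's body (76 mm by 85 mm) begins 54 mm behind the grasp point. The pads swing forward as they close: fully open they stand 13 mm farther back than shut.
Start: joints at [1.236, 0.264, 1.604, -0, 1.274, -0.037], TCP at [0.198, 0.645, 0.231] pointing down, gripper open.
Joint ranges: [-2.63, 2.63], [-0.94, 2.18], [0.31, 2.57], [-1.31, 4.45], [0, 2.66], [-2.55, 2.55]. Speed limits (rad/s): [2.57, 2.57, 3.14, 3.14, 3.14, 3.14].

## Interface

Orientations are given as a rotation vector (axis times angle).
In Python, from workcell import bot gives the robot as it stands.
- The arm moves only by the tool servo_tool, never from a script. Its argument "series" is a list of rows, each a list of 7 numbers: the shift along the world's x, y, z in units of 0.15 m (1.0 is 0.15 m), then the turn, a rotation vector about the world's x, y, z in units of 180 degrees (1.0 is 180 degrees), then the closure, from 0 (fully open) to 1 (shut). A call has 1 to 20 rows; each row is the pose to reach, as a shift and turn from the pose commanded when the call began, turning the shorter way round; what a row does not reach only later rows make up. A row lasts 1/10 s, in which the tool goes at most 50 mm and 8.59 degrees, less where a joint would pass 70% of its speed; a pose out of reach is approached as far as the arm can. A call with a number of a shift or a turn outside -1 to 1 is refused whole. A call with a gripper value outside its range is refused whole. The fingers move at their own pace and stop on an object; "newtons" is the grip in N (left out, the last holds). Time passes only in rows, so rows that repeat a pose let the fingers close. It gives the time, the measured TCP pose, the force, the opening and the grip force at its end, in the units of the state.
- bot.read_state(): the state, without advancing time (a new reading comes with each control period).
- bot.read_camera(name): name is "scene" or "side" or "wrist"; returns the picture (480x640x3 uint8, red, green, blue); there is no depth.
- bot.camera_info(name): a dict with "vertical_fov" (degrees; the focal length in pixels is half the picture's height over the tangent of half this angle, whatever the lens; pixels are square), "cx", "cy" (the principal point, pixels), "R" (3x3) and "t" (3): a world point X has camera coordinates R X + t. Camera axes: x right, y down, z forward; pixel columns grow to the right and rows downward; lengths in m; the calibration is good to about 2 mm. A picture is of the moment at which its call begins: read the wrist's pose just before it. camera_info takes no time and is no camera call; for the wrist camera it gives the pose at the moment of the call.
- bot.finish_job(): hands the job in; it is judged then, once.
Trained networks look in the newest picture that a camera, given by its name, has taken for a name from the list of things; names that differ only in an ending like _2 or _b are one class to them, and where a whole thing is asked for, a point or a joint stands for the part that bears it (a point fixed in the world has none). Each returns a list of dicts, best first, with "score" (0 to 1); they miss things now and then, are a little off and sometimes report something else, mostly with a low value. They report only what shows in the picture. A call takes as long as a camera call. They do not tell look-alikes from the thing itself.
- bot.recognise(target, camera): "box" ([left, top, right, bottom] as shares, 0 to 1, of the picture: columns of its width, rows of its height, round what is visible of it).
- bot.trace(target, camera): "mask" (480x640 bool, what is visible of it) and "box" ([left, top, right, bottom] as shares, 0 to 1, of the picture: columns of its width, rows of its height, round what is visible of it).
- bot.mark_of(target, camera): "at" ([row, column] as shares, 0 to 1, of the picture: columns of its width, rows of its height: a listed point, or the origin of a listed thing).
The state is a dict: "time": time; "q": joint angles; "joint_vel": joint speeds; "joint_torque": joint torques, N m; "tool_pos": TCP position; "tcp_rot": TCP orientation; "wrist_force": force on the tool from outside, world axes, zero at the start; "torque": the same for the moment, N m; "width": opening from 0.0 (shut) to 1.0 (fully open); "grip_force": force on a finger pad.
Only numpy, scipy, OpenCV 4.12 (cv2) and the standard library are available. Lean on these libraries where they do the work, as an engineer would, in place of code of your own. Each camera call takes 0.05 s, during which the arm holds its last target. There are 200 camera calls.

## Task

Complete the layer of movement boxes on the small wooden slab: fetch the two loose boxes of the same large size as the two already laid there, and put them into the two open corners, turned crosswise, so that the four lie flat as a pinwheel, each one's end facing the side of the next, with a small gap between them. Set each box down gently, do not drop it, and let go of it.

Things in the scene. Friction and masses are not known exactly. Their poses are not given: they have to be found in the camera images.
- slab: Wooden slab 190 by 190 mm, fixed, on the right; top 16 mm above its origin (centre of underside); x, y along its edges, z up. Two large boxes (90 by 58, 50 mm high) are stuck down on it, length along x, centred at (x, y) = (-33, -49) and (33, 49) mm. Open places: centres (49, -33) and (-49, 33) mm, box length along slab y, either way round, leaving 8 mm gaps. Either loose box suits either place.
- box_a: Loose stepped box, twin of those laid: cream base 90 (x) by 58 (y), 22 mm high; centred on it a smoke-grey cap 58 (x) by 30 (y), 28 mm high; 50 mm high in all, 0.14 kg, rigid. Origin: centre of underside; x lengthwise, z up. Grip across the cap's 30 mm from above. Stands on the bench at left, near smaller lookalikes (66 by 42 mm oblong; 62 mm square, round cap) to leave out.
- box_b: Loose stepped box, twin of those laid: cream base 90 (x) by 58 (y), 22 mm high; centred on it a smoke-grey cap 58 (x) by 30 (y), 28 mm high; 50 mm high in all, 0.14 kg, rigid. Origin: centre of underside; x lengthwise, z up. Grip across the cap's 30 mm from above. Stands on the bench at left, near smaller lookalikes (66 by 42 mm oblong; 62 mm square, round cap) to leave out.
There are look-alikes about, which are no part of the job. What is shaped like the box_b but pink is not meant. What is shaped like the box_a but pink is not meant.

How it is judged:
At the end, for the whole second after the job is handed in: The two large boxes stand in the slab's two open places, one in each: centre within 14 mm along the slab's x and y, length within 11 degrees of the slab's y (either way round), flat on the slab (height within 5 mm, tilt under 5 degrees), released and at rest (angle between the x axis of each of box_a, box_b and the y axis of slab, either way round below 0.2 rad and angle between each of box_a, box_b's own z axis and vertical below 0.09 rad and z of box_a in the frame of slab between 0.011 and 0.021 m and linear speed of each of box_a, box_b below 0.02 m/s and z of box_b in the frame of slab between 0.011 and 0.021 m and ((x of box_a in the frame of slab between 0.035 and 0.063 m and y of box_a in the frame of slab between -0.047 and -0.019 m and x of box_b in the frame of slab between -0.063 and -0.035 m and y of box_b in the frame of slab between 0.019 and 0.047 m) or (x of box_a in the frame of slab between -0.063 and -0.035 m and y of box_a in the frame of slab between 0.019 and 0.047 m and x of box_b in the frame of slab between 0.035 and 0.063 m and y of box_b in the frame of slab between -0.047 and -0.019 m))); the robot touches nothing.
It fails at once if one large box is dropped (moves unheld faster than 0.6 m/s, a fall of about 20 mm) (contact force between the fingers and box_a below 0.05 N and linear speed of box_a above 0.6 m/s).
It fails at once if the other large box is dropped (moves unheld faster than 0.6 m/s, a fall of about 20 mm) (contact force between the fingers and box_b below 0.05 N and linear speed of box_b above 0.6 m/s).
It also fails if it takes over 54 s, if anything falls off the work surface, if the arm or the gripper's body presses on something with over 40 N, if the wrist force passes 120 N, or if a joint passes its speed limit or range.

## Working session

There is one attempt and no reset: what is moved stays moved. The work goes in short steps, Python scripts to look and compute and a tool call to move; the robot and the scene stay as the last step left them, time stands still between calls to the robot, and variables do not carry over. Pictures are saved under pics/ and viewed, at most 10 in all, crops included, and the job is handed in when it is done.

Besides the shell and the picture viewer there is one more tool, called after ">>>" as name(argument=value, ...), one argument or row to a line, values as JSON. servo_tool: Moves the arm, as the interface text tells. Shifts and turns lie within -1 to 1; 1 stands for 0.15 m of shift or 180 degrees of turn. Its arguments: {"type":"object","properties":{"series":{"type":"array","items":{"type":"array","items":{"type":"number"}}},"newtons":{"type":"number"}},"required":["series"]}

```bash
mkdir -p pics; cat > h.py <<'E'
import numpy as np, cv2
from workcell import bot
def cam(n):
    i=bot.camera_info(n); f=240/np.tan(np.radians(i["vertical_fov"])/2)
    return f,i["cx"],i["cy"],np.array(i["R"]),np.array(i["t"]),i
def ray(n,u,v,c=None):
    f,cx,cy,R,t,_=c or cam(n)
    d=R.T@np.array([(u-cx)/f,(v-cy)/f,1]); return -R.T@t,d
def atz(n,u,v,z,c=None):
    o,d=ray(n,u,v,c); return o+d*(z-o[2])/d[2]
def proj(n,X,c=None):
    f,cx,cy,R,t,_=c or cam(n); p=np.atleast_2d(X)@R.T+t
    return np.c_[cx+f*p[:,0]/p[:,2],cy+f*p[:,1]/p[:,2]]
def save(im,name): cv2.imwrite("pics/"+name,im[:,:,::-1])
E
python3 - <<'E'
from h import *
for n in ["scene","side","wrist"]:
    c=cam(n); im=bot.read_camera(n); save(im,n+"0.png"); np.save(n+"0.npy",im)
    print(n,c[5])
    for t in ["box_a","slab"]:
        for r in bot.recognise(t,n): print(t,round(r["score"],2),(np.array(r["box"])*[640,480,640,480]).round())
print(bot.read_state())
E
```

```text
scene {'vertical_fov': 53.17414225064886, 'cx': 321.5406136093618, 'cy': 245.07614151529086, 'R': array([[-0.48098808,  0.87670587, -0.00610609],
       [ 0.58207012,  0.31411803, -0.75001616],
       [-0.65562554, -0.36430301, -0.66139131]]), 't': array([ 0.18390477, -0.33842581,  1.39478705])}
box_a 0.74 [419. 320. 458. 378.]
box_a 0.73 [331. 204. 359. 241.]
box_a 0.71 [457. 210. 486. 251.]
box_a 0.66 [342. 343. 382. 397.]
box_a 0.64 [350. 274. 408. 323.]
slab 0.71 [129. 170. 253. 248.]
side {'vertical_fov': 52.72368444428687, 'cx': 314.0903588680303, 'cy': 242.51154213749712, 'R': array([[-0.96971662, -0.2442149 , -0.00295868],
       [-0.18525355,  0.74338212, -0.64270066],
       [ 0.15915651, -0.62268941, -0.76611168]]), 't': array([0.57893556, 0.07622244, 0.92981671])}
box_a 0.9 [237. 298. 296. 348.]
box_a 0.8 [147. 300. 204. 342.]
box_a 0.77 [342. 257. 396. 291.]
box_a 0.76 [178. 366. 239. 407.]
box_a 0.7 [383. 393. 444. 436.]
slab 0.73 [298. 122. 389. 188.]
wrist {'vertical_fov': 70.14094353305028, 'cx': 318.39987678217113, 'cy': 242.2015676832951, 'R': array([[ 0.2931379 ,  0.95606951, -0.00111955],
       [ 0.91862696, -0.28133286,  0.27744607],
       [ 0.26494277, -0.0823584 , -0.96074056]]), 't': array([-0.67468946, -0.03542411,  0.37955297])}
{'time': 0.45, 'q': array([ 1.23609604e+00,  2.63970110e-01,  1.60410439e+00, -2.20145059e-05,
        1.27372364e+00, -3.69161798e-02]), 'joint_vel': array([-0.00057654, -0.00402455, -0.00127785,  0.0011536 ,  0.00196248,
        0.00041004]), 'joint_torque': array([-5.15588545e-04, -5.14303315e+01, -3.67122030e+01, -1.59135670e-04,
        3.42728970e-03,  7.21448544e-06]), 'tool_pos': array([0.19804332, 0.64522162, 0.23117596]), 'tcp_rot': array([-4.66019246e-01, -3.10681860e+00,  3.23335063e-04]), 'wrist_force': array([0.66004846, 0.84571906, 0.31692126]), 'torque': array([ 0.02085346,  0.03444501, -0.06435651]), 'grip_force': 0.0, 'width': 1.0009071571069414}
```

View pics/scene0.png

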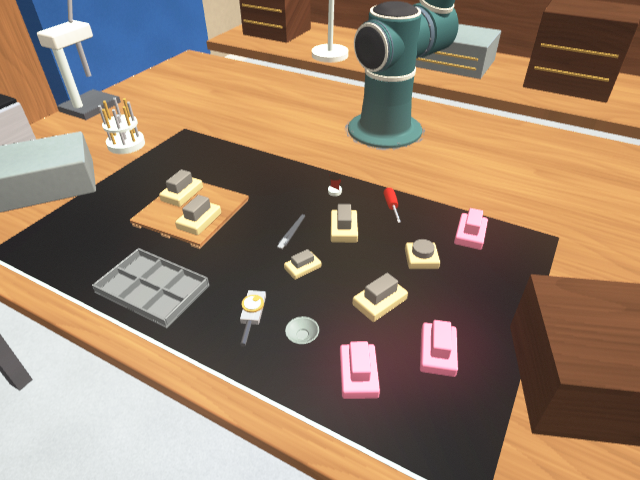

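View pics/side0.png

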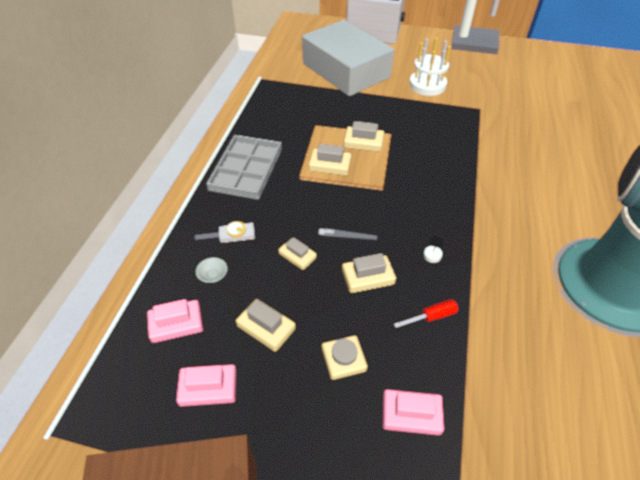

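The scene view shows the robot, the slab at (190,210) with two boxes laid, and these candidates on the bench: 
- Cream oblongs at (344,222) and (380,296), both about 90x58. These are the ones meant.
- Small oblong at (303,264) and square with a round cap at (423,254), the lookalikes to leave out.
- Pink boxes at (472,228), (360,368) and (439,347), not meant.

In the side view the same two large boxes are at (369,272) and (265,324). I'll fit silhouettes in both views, with height free, and make an enlarged crop to confirm.

```bash
cat > fit.py <<'E'
from h import *
from scipy.optimize import minimize
def blk(cx,cy,lx,ly,z0,z1): return [(cx+a*lx/2,cy+b*ly/2,z) for a in(-1,1) for b in(-1,1) for z in(z0,z1)]
def box(cx,cy,z,L=.09,W=.058,cl=.058,cw=.03): return [blk(cx,cy,L,W,z,z+.022),blk(cx,cy,cl,cw,z+.022,z+.05)]
BOX=box(0,0,0); SMALL=box(0,0,0,.066,.042,.042,.022)
SLAB=[blk(0,0,.19,.19,0,.016)]+box(-.033,-.049,.016)+box(.033,.049,.016)
def sil(model,p,n,c):
    x,y,z,a=p; R=np.array([[np.cos(a),-np.sin(a),0],[np.sin(a),np.cos(a),0],[0,0,1]])
    m=np.zeros((480*2,640*2),np.uint8)
    for b in model:
        q=proj(n,np.array(b)@R.T+[x,y,z],c)*2+.5
        cv2.fillConvexPoly(m,cv2.convexHull(np.round(q*16).astype(np.int32)),1,shift=4)
    return m
def comp(im,u,v,th=60):
    g=(im.max(2)>th).astype(np.uint8)
    _,l=cv2.connectedComponents(g); k=l[int(v),int(u)]; m=(l==k)&(k>0)
    m=m.astype(np.uint8); return cv2.resize(m,(1280,960),interpolation=cv2.INTER_NEAREST)
def fit(model,views,p0,fixz=None):
    # views: list of (name,cam,mask)
    def cost(p,z=None):
        s=0
        pp=[p[0]/100,p[1]/100,(p[2]/100 if fixz is None else fixz),p[-1]/10]
        for n,c,m in views:
            b=sil(model,pp,n,c); s+=1-(b&m).sum()/max(1,(b|m).sum())
        return s/len(views)
    best=None
    for a in np.radians(np.arange(0,180,20)) if p0[3] is None else [p0[3]]:
        x0=[p0[0]*100,p0[1]*100]+([p0[2]*100] if fixz is None else [])+[a*10]
        sx=np.array([x0]+[np.array(x0)+np.eye(len(x0))[i]*1. for i in range(len(x0))])
        r=minimize(cost,x0,method="Nelder-Mead",options=dict(initial_simplex=sx,xatol=.005,fatol=1e-4,maxiter=160))
        if best is None or r.fun<best.fun: best=r
    p=best.x; return np.array([p[0]/100,p[1]/100,(p[2]/100 if fixz is None else fixz),p[-1]/10]),best.fun
E
cat > m1.py <<'E'
from fit import *
S=np.load("scene0.npy");D=np.load("side0.npy"); cs,cd=cam("scene"),cam("side")
for nm,model,a,b in [("A",BOX,(344,228),(369,280)),("B",BOX,(380,300),(265,330)),("small",SMALL,(303,266),(297,255)),("slab",SLAB,(190,225),(350,175))]:
    ms,md=comp(S,*a),comp(D,*b)
    x0=atz("scene",*a,.01,cs)
    for V in ([("scene",cs,ms),("side",cd,md)],):
        p,f=fit(model,V,[x0[0],x0[1],.0,None]); 
        print(nm,ms.sum()/4,md.sum()/4,p.round(4),"yaw",np.degrees(p[3]).round(1),"cost",round(f,3))
    for v in V:
        q,g=fit(model,[v],p,fixz=0.); print("   ",v[0],q.round(4),round(g,3))
c=np.vstack([cv2.resize(S[190:330,280:450],None,fx=3,fy=3,interpolation=cv2.INTER_CUBIC)])
save(c,"crop.png")
E
python3 m1.py
```

```text
A 275413.0 1742.0 [0.4627 0.1192 0.0222 3.6233] yaw 207.6 cost 0.511
    scene [0.9278 0.3101 0.     8.3481] 0.988
    side [0.4634 0.1029 0.     3.6148] 0.054
B 275413.0 1965.0 [0.617  0.2669 0.0188 2.7643] yaw 158.4 cost 0.508
    scene [ 0.8936  0.3489  0.     -1.4263] 0.989
    side [0.6217 0.2569 0.     2.7737] 0.049
small 275413.0 840.0 [ 0.6165  0.065  -0.0315  2.7045] yaw 155.0 cost 0.546
    scene [0.7374 0.6506 0.     1.6293] 0.991
    side [0.6099 0.0878 0.     2.687 ] 0.109
slab 275413.0 5199.0 [ 0.5707 -0.2063  0.0217  0.0509] yaw 2.9 cost 0.501
    scene [ 0.5846 -0.2082  0.     -0.102 ] 0.981
    side [ 0.5742 -0.2316  0.      0.038 ] 0.051
```

View pics/crop.png

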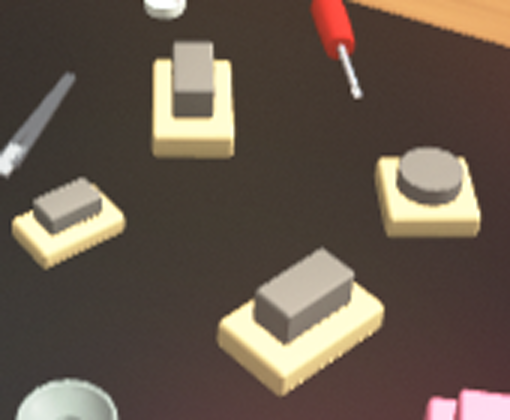

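The crop confirms it: the two large stepped boxes are at crop (193,100) and (300,320), i.e. scene (344,223) and (380,297). The small oblong is at crop (68,222) and the round-capped one at (428,195). The scene mask leaked into the mat, so I'll raise that threshold.

```bash
sed -i 's/comp(S,\*a)/comp(S,*a,th=88)/' m1.py; python3 m1.py; python3 -c "
import numpy as np
S=np.load('scene0.npy'); print(S[250,330],S[215,344],S[300,400+10],S[300,377])"
```

```text
A 1010.0 1742.0 [ 4.6350e-01  1.0000e-01 -2.3000e-03  3.6253e+00] yaw 207.7 cost 0.048
    scene [0.4656 0.1012 0.     3.6215] 0.038
    side [0.4637 0.1029 0.     3.6187] 0.053
B 8740.0 1965.0 [0.6222 0.2564 0.     2.7707] yaw 158.7 cost 0.432
    scene [0.625  0.2557 0.     2.7639] 0.815
    side [0.6221 0.2564 0.     2.7724] 0.046
small 724.0 840.0 [ 0.6118  0.0818 -0.0084 -0.4209] yaw -24.1 cost 0.171
    scene [ 0.614   0.0836  0.     -0.4101] 0.247
    side [ 0.6096  0.0883  0.     -0.4297] 0.111
slab 5056.0 5199.0 [ 0.5748 -0.2359 -0.0026  0.0441] yaw 2.5 cost 0.049
    scene [ 0.5774 -0.2341  0.      0.0656] 0.041
    side [ 0.5748 -0.2305  0.      0.0526] 0.052
[67 59 51] [197 186 170] [79 62 56] [136 126 114]
```

Consistent fits: A is at (0.464, 0.102) yaw 27.6°, B at (0.623, 0.256) yaw 158.7°, and the slab at (0.576, -0.233) yaw about 3°. Fitted heights are all within about 3 mm of 0, as expected. I'll fetch B first, swinging clear of the brown block.

>>> servo_tool(
  series=[
    [0.4,-1,0,0,0,0,0.35],
    [0.4,-1,0,0,0,0,0.35],
    [0.4,-1,0,0,0,0,0.35],
    [0.4,-1,0,0,0,0,0.35],
    [0.4,-1,0,0,0,0,0.35],
  ],
  newtons=40,
)

```text
time: 0.95
tool_pos: [0.2588, 0.494, 0.2317]
tcp_rot: [0.47, 3.106, 0.001]
wrist_force: [-1.4, 0.2, 0.1]
width: 0.651
grip_force: 0.0
```

>>> servo_tool(
  series=[
    [0.8,-1,0,0,0,0,0.35],
    [0.8,-1,0,0,0,0,0.35],
    [0.8,-1,0,0,0,0,0.35],
    [0.8,-1,0,0,0,0,0.35],
    [0.8,-1,0,0,0,0,0.35],
  ],
)

```text
time: 1.45
tool_pos: [0.381, 0.3437, 0.2318]
tcp_rot: [0.472, 3.104, 0.0]
wrist_force: [-0.2, -0.2, 0.1]
width: 0.65
grip_force: 0.0
```

>>> servo_tool(
  series=[
    [1,-0.4,0,0,0,0,0.35],
    [1,-0.4,0,0,0,0,0.35],
    [1,-0.4,0,0,0,0,0.35],
    [1,-0.4,0,0,0,0,0.35],
    [1,-0.4,0,0,0,0,0.35],
  ],
)

```text
time: 1.95
tool_pos: [0.5295, 0.2864, 0.2309]
tcp_rot: [-0.468, -3.106, -0.001]
wrist_force: [0.1, 0.4, -1.0]
width: 0.648
grip_force: 0.0
```

>>> servo_tool(
  series=[
    [0.63,-0.2,-0.2,0,0,-0.023,0.35],
    [0.63,-0.2,-0.2,0,0,-0.023,0.35],
    [0.63,-0.2,-0.2,0,0,-0.023,0.35],
    [0.63,-0.2,-0.2,0,0,-0.023,0.35],
    [0.63,-0.2,-0.2,0,0,-0.023,0.35],
  ],
)

```text
time: 2.45
tool_pos: [0.6209, 0.2571, 0.2015]
tcp_rot: [-0.575, -3.087, -0.001]
wrist_force: [-0.0, 0.0, -0.0]
width: 0.65
grip_force: 0.0
```

```bash
cat > w.py <<'E'
import sys
from fit import *
# usage: w.py pic x y yawdeg [th]
pic=sys.argv[1]; x,y,a=map(float,sys.argv[2:5]); th=int(sys.argv[5]) if len(sys.argv)>5 else 88
c=cam("wrist"); im=bot.read_camera("wrist"); 
u,v=proj("wrist",[[x,y,.05]],c)[0]; print("px",u,v)
m=comp(im,u,v,th); p,f=fit(BOX,[("wrist",c,m)],[x,y,0,np.radians(a)],fixz=0.)
p2,f2=fit(BOX,[("wrist",c,m)],[x,y,0,np.radians(a)])
print(m.sum()/4,p.round(4),np.degrees(p[3]).round(1),round(f,3),"| z free",p2.round(4),round(f2,3))
s=bot.read_state(); print(s["tool_pos"].round(4),s["tcp_rot"].round(3))
b=cv2.resize(sil(BOX,p,"wrist",c),(640,480)); im=im.copy()
cv2.drawContours(im,cv2.findContours(b,0,2)[0],-1,(255,0,0),1); save(im,pic)
E
python3 w.py wB.png 0.623 0.256 158.7
```

```text
px 317.935400124438 230.2539119691751
5433.0 [0.6219 0.2567 0.     2.7724] 158.8 0.042 | z free [ 0.623   0.2563 -0.0052  2.7635] 0.025
[0.621  0.257  0.2021] [-5.750e-01 -3.088e+00 -1.000e-03]
```

View pics/wB.png

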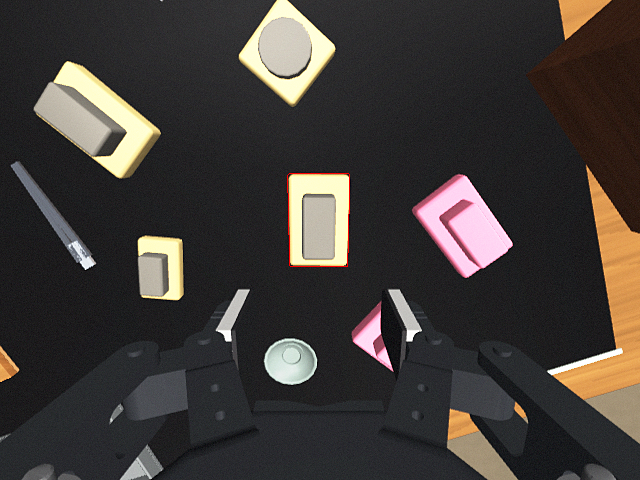

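The wrist view shows box B at (318,220), lined up with the fingers, with the fitted outline right on it. It's at (0.622, 0.2566) and clear on both sides. Descending now.

>>> servo_tool(
  series=[
    [0.01,0,-0.3,0,0,0,0.35],
    [0.01,0,-0.6,0,0,0,0.35],
    [0.01,0,-0.8,0,0,0,0.35],
    [0.01,0,-0.9,0,0,0,0.35],
    [0.01,0,-1,0,0,0,0.35],
    [0.01,0,-1,0,0,0,0.35],
  ],
)

```text
time: 3.1
tool_pos: [0.623, 0.2556, 0.0505]
tcp_rot: [-0.577, -3.087, 0.001]
wrist_force: [-0.0, 0.4, 0.5]
width: 0.647
grip_force: 0.0
```

>>> servo_tool(
  series=[
    [0,0,-0.1,0,0,0,0.35],
    [0,0,-0.18,0,0,0,0.35],
    [0,0,-0.18,0,0,0,0.35],
    [0,0,-0.18,0,0,0,0.5],
    [0,0,-0.18,0,0,0,0.6],
    [0,0,-0.18,0,0,0,0.7],
    [0,0,-0.18,0,0,0,0.85],
    [0,0,-0.18,0,0,0,0.85],
  ],
)

```text
time: 3.9
tool_pos: [0.6248, 0.2555, 0.0251]
tcp_rot: [0.578, 3.087, 0.001]
wrist_force: [0.7, 0.0, 1.5]
width: 0.342
grip_force: 40.4
```

>>> servo_tool(
  series=[
    [0,0,0.1,0,0,0,0.85],
    [0,0,0.3,0,0,0,0.85],
    [0,0,0.55,0,0,0,0.85],
    [0,0,0.8,0,0,0,0.85],
    [0,0,0.8,0,0,0,0.85],
  ],
)

```text
time: 4.4
tool_pos: [0.6284, 0.2569, 0.1529]
tcp_rot: [0.576, 3.077, 0.01]
wrist_force: [1.2, -0.2, 0.3]
width: 0.345
grip_force: 40.0
```

>>> servo_tool(
  series=[
    [0,-0.15,0,0,0,-0.02,0.85],
    [0,-0.4,0,0,0,-0.05,0.85],
    [0,-0.65,0,0,0,-0.08,0.85],
    [0,-0.9,0,0,0,-0.12,0.85],
  ],
)

```text
time: 4.8
tool_pos: [0.6232, 0.1191, 0.144]
tcp_rot: [-1.151, -2.922, 0.001]
wrist_force: [0.7, -0.6, -0.4]
width: 0.342
grip_force: 40.0
```

>>> servo_tool(
  series=[
    [0,-0.25,0,0,0,-0.035,0.85],
    [0,-0.5,0,0,0,-0.07,0.85],
    [0,-0.75,0,0,0,-0.1,0.85],
    [0,-1,0,0,0,-0.13,0.85],
  ],
)

```text
time: 5.2
tool_pos: [0.6232, -0.0311, 0.1441]
tcp_rot: [-1.72, -2.628, 0.001]
wrist_force: [1.1, -0.5, -0.7]
width: 0.341
grip_force: 40.0
```

>>> servo_tool(
  series=[
    [0,-0.25,0,0,0,-0.035,0.85],
    [0,-0.5,0,0,0,-0.07,0.85],
    [0,-0.75,0,0,0,-0.1,0.85],
    [0,-0.9,0,0,0,-0.115,0.85],
    [0,-1,0,0,0,-0.115,0.85],
    [0,-1,0,0,0,-0.115,0.85],
  ],
)

```text
time: 5.8
tool_pos: [0.6236, -0.1813, 0.144]
tcp_rot: [-2.162, -2.279, 0.001]
wrist_force: [0.3, 1.1, -0.3]
width: 0.341
grip_force: 40.0
```

```bash
cat > ws.py <<'E'
import sys
from fit import *
pic=sys.argv[1]; p=[.576,-.233,0,np.radians(3)]
c=cam("wrist"); im=bot.read_camera("wrist").copy(); np.save("ws.npy",im)
for b in SLAB:
    R=cv2.Rodrigues(np.array([0,0,p[3]]))[0]
    q=proj("wrist",np.array(b)[1::2]@R.T+p[:3],c)[[0,1,3,2]]
    cv2.polylines(im,[np.round(q).astype(np.int32)],True,(255,0,0),1)
save(im,pic); print(-c[3].T@c[4])
E
python3 ws.py ws1.png
```

```text
[ 0.61924833 -0.11025726  0.28696505]
```

View pics/ws1.png

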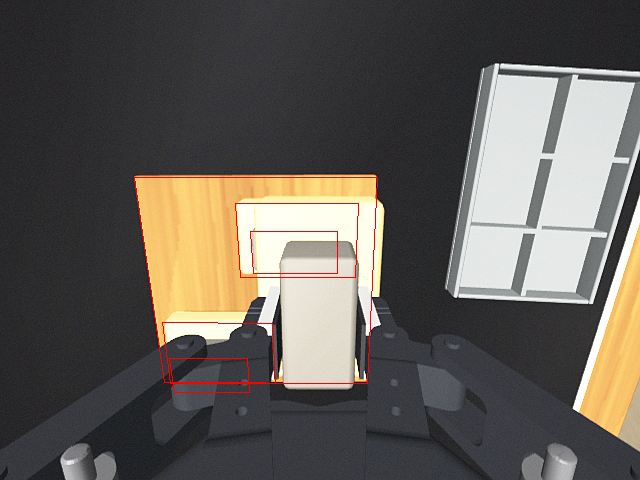

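The wrist view shows slab outline and laid boxes, red overlay from (135,177) to (377,383), within 1–2 px. The held box is square to it at about (318,310). The laid ones are at top right and bottom left, so the open corner is below it. Moving over it and lowering.

>>> servo_tool(
  series=[
    [0.01,-0.25,0,0,0,0,0.85],
    [0.02,-0.45,0,0,0,0,0.85],
    [0.02,-0.56,0,0,0,0,0.85],
    [0.02,-0.56,-0.1,0,0,0,0.85],
    [0.02,-0.56,-0.3,0,0,0,0.85],
    [0.02,-0.56,-0.5,0,0,0,0.85],
    [0.02,-0.56,-0.5,0,0,0,0.85],
    [0.02,-0.56,-0.5,0,0,0,0.85],
  ],
)

```text
time: 6.65
tool_pos: [0.626, -0.2616, 0.0677]
tcp_rot: [-2.157, -2.279, 0.001]
wrist_force: [0.1, -0.2, 0.3]
width: 0.344
grip_force: 40.0
```

```bash
cat > ck.py <<'E'
import sys
from fit import *
# fit grid of a box placed/held near given pose from scene+side by edges of overlay; save mosaics
args=list(map(float,sys.argv[2:])); P=[args[i:i+4] for i in range(0,len(args),4)]
out=[]
for n,(l,t,r,b) in (("scene",(115,145,275,265)),("side",(280,100,410,198))):
    c=cam(n); im=bot.read_camera(n).copy(); np.save(n+"1.npy",im)
    k=400/(r-l); im2=cv2.resize(im[t:b,l:r],(400,int(k*(b-t))),interpolation=cv2.INTER_CUBIC)
    for x,y,z,a in P:
        R=cv2.Rodrigues(np.array([0,0,np.radians(a)]))[0]
        for q in BOX:
            g=(proj(n,np.array(q)[1::2]@R.T+[x,y,z],c)[[0,1,3,2]]-[l,t]+.5)*k
            cv2.polylines(im2,[np.round(g).astype(np.int32)],True,(255,0,0),1)
    out.append(im2[:300])
save(np.hstack([cv2.copyMakeBorder(o,0,300-o.shape[0],0,0,0) for o in out]),sys.argv[1])
s=bot.read_state(); print(s["tool_pos"],s["tcp_rot"],s["wrist_force"],s["time"])
E
python3 ck.py ck1.png .6266 -.2624 .030 93
```

```text
[ 0.62829997 -0.2632089   0.07084445] [2.15814363e+00 2.28015365e+00 1.55604373e-03] [ 0.40260425 -0.32394927  0.0027123 ] 6.75
```

View pics/ck1.png

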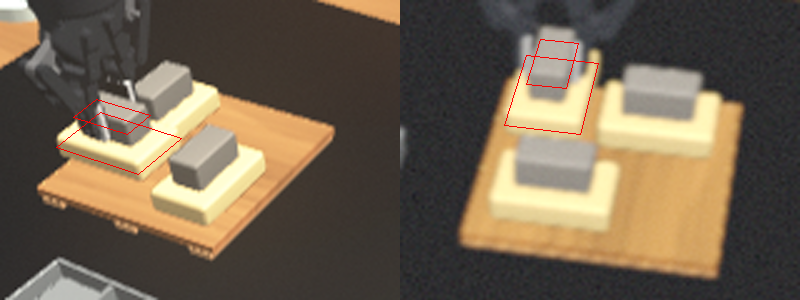

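The crop shows the held box over the open corner, between both laid neighbours. It hovers about 13 mm above the slab, and the overlay (drawn lower, at z=30 mm) agrees. Lowering gently.

>>> servo_tool(
  series=[
    [0,0,-0.04,0,0,0,0.85],
    [0,0,-0.08,0,0,0,0.85],
    [0,0,-0.11,0,0,0,0.85],
    [0,0,-0.14,0,0,0,0.85],
    [0,0,-0.16,0,0,0,0.85],
    [0,0,-0.17,0,0,0,0.85],
    [0,0,-0.17,0,0,0,0.85],
    [0,0,-0.17,0,0,0,0.85],
  ],
)

```text
time: 7.55
tool_pos: [0.6272, -0.2638, 0.0439]
tcp_rot: [2.161, 2.28, 0.0]
wrist_force: [0.4, -0.3, -1.4]
width: 0.338
grip_force: 40.0
```

>>> servo_tool(
  series=[
    [0,0,-0.01,0,0,0,0.85],
    [0,0,-0.015,0,0,0,0.85],
    [0,0,-0.02,0,0,0,0.85],
    [0,0,-0.02,0,0,0,0.85],
  ],
)

```text
time: 7.95
tool_pos: [0.6272, -0.2637, 0.0411]
tcp_rot: [2.161, 2.281, 0.0]
wrist_force: [-1.5, 0.8, 2.1]
width: 0.347
grip_force: 40.2
```

>>> servo_tool(
  series=[
    [0,0,-0.005,0,0,0,0.85],
    [0,0,-0.005,0,0,0,0.6],
    [0,0,-0.005,0,0,0,0.5],
    [0,0,-0.005,0,0,0,0.4],
    [0,0,-0.005,0,0,0,0.4],
  ],
)

```text
time: 8.45
tool_pos: [0.627, -0.2637, 0.0398]
tcp_rot: [-2.16, -2.281, 0.0]
wrist_force: [-0.0, 0.4, 0.5]
width: 0.601
grip_force: 0.0
```

>>> servo_tool(
  series=[
    [0,0,0.1,0,0,0,0.4],
    [0,0,0.25,0,0,0,0.4],
    [0,0,0.5,0,0,0,0.4],
    [0,0,0.75,0,0,0,0.4],
    [0,0,1,0,0,0,0.4],
    [0,0,1,0,0,0,0.4],
  ],
)

```text
time: 9.05
tool_pos: [0.6314, -0.2657, 0.1997]
tcp_rot: [2.151, 2.271, 0.007]
wrist_force: [0.7, -0.5, 0.8]
width: 0.598
grip_force: 0.0
```

>>> servo_tool(
  series=[
    [-0.36,0.8,0,0,0,-0.121,0.4],
    [-0.36,0.8,0,0,0,-0.121,0.4],
    [-0.36,0.8,0,0,0,-0.121,0.4],
    [-0.36,0.8,0,0,0,-0.121,0.4],
  ],
)

```text
time: 9.45
tool_pos: [0.5711, -0.1402, 0.1903]
tcp_rot: [-2.549, -1.833, 0.0]
wrist_force: [-0.4, -0.6, 0.4]
width: 0.601
grip_force: 0.0
```

>>> servo_tool(
  series=[
    [-0.36,0.8,0,0,0,-0.121,0.4],
    [-0.36,0.8,0,0,0,-0.121,0.4],
    [-0.36,0.8,0,0,0,-0.121,0.4],
    [-0.36,0.8,0,0,0,-0.121,0.4],
  ],
)

```text
time: 9.85
tool_pos: [0.5178, -0.0213, 0.1903]
tcp_rot: [-2.85, -1.32, -0.0]
wrist_force: [0.9, -0.5, 0.2]
width: 0.6
grip_force: 0.0
```

>>> servo_tool(
  series=[
    [-0.36,0.8,0,0,0,-0.121,0.4],
    [-0.36,0.8,0,0,0,-0.121,0.4],
    [-0.36,0.8,0,0,0,-0.121,0.4],
    [-0.36,0.8,0,0,0,-0.121,0.4],
    [-0.36,0.8,0,0,0,-0.121,0.4],
  ],
)

```text
time: 10.35
tool_pos: [0.466, 0.096, 0.1906]
tcp_rot: [3.047, 0.759, 0.002]
wrist_force: [-0.3, -0.7, -0.0]
width: 0.599
grip_force: 0.0
```

```bash
python3 w.py wA.png 0.4645 0.102 27.6; python3 ck.py ck2.png .6266 -.2624 .016 93
```

```text
px 312.0830585800784 227.0645793918764
5815.0 [0.4644 0.1021 0.     0.4811] 27.6 0.047 | z free [ 0.4635  0.1018 -0.0058  0.4856] 0.028
[0.4662 0.0954 0.1905] [3.048e+00 7.570e-01 2.000e-03]
[0.46616276 0.09500322 0.19030733] [3.04928057e+00 7.52988879e-01 1.02076203e-03] [-0.29689416  0.36239083 -0.23629527] 10.5
```

View pics/wA.png

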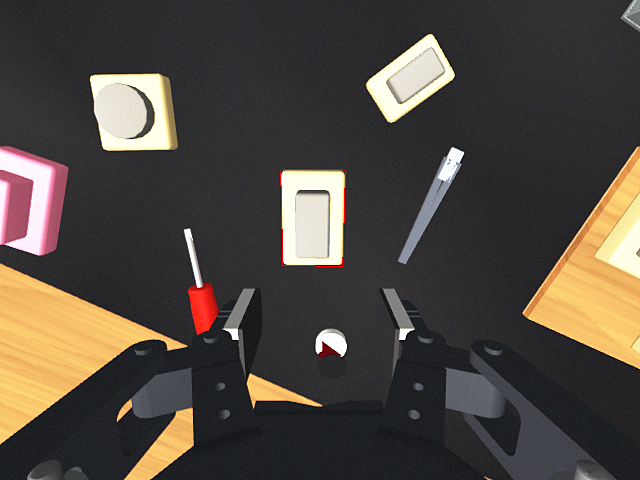

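View pics/ck2.png

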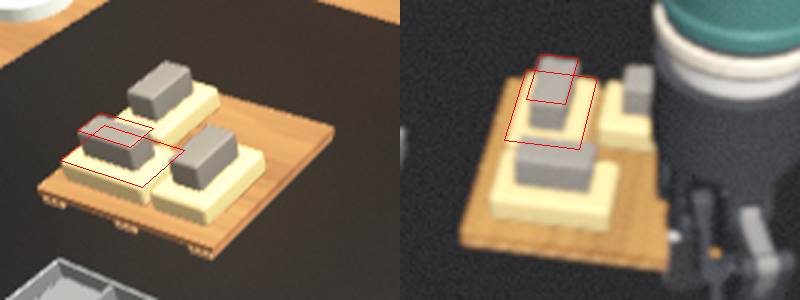

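In the wrist view, large box A is centred at (313,217), the outline matches and it lines up with the fingers; the screwdriver at (200,290) and blade at (430,205) are clear. The slab crop shows the first box lying flat in its corner at (115,155), close to the target outline. Grasping A now.

>>> servo_tool(
  series=[
    [-0.01,0.045,-0.3,0,0,0,0.35],
    [-0.01,0.045,-0.6,0,0,0,0.35],
    [-0.01,0.045,-0.8,0,0,0,0.35],
    [-0.01,0.045,-0.9,0,0,0,0.35],
    [-0.01,0.045,-1,0,0,0,0.35],
    [-0.01,0.045,-1,0,0,0,0.35],
  ],
)

```text
time: 11.1
tool_pos: [0.4621, 0.1014, 0.0377]
tcp_rot: [-3.05, -0.752, 0.008]
wrist_force: [0.7, 0.1, -0.7]
width: 0.647
grip_force: 0.0
```

>>> servo_tool(
  series=[
    [0,0,-0.06,0,0,0,0.35],
    [0,0,-0.11,0,0,0,0.35],
    [0,0,-0.11,0,0,0,0.35],
    [0,0,-0.11,0,0,0,0.5],
    [0,0,-0.11,0,0,0,0.6],
    [0,0,-0.11,0,0,0,0.7],
    [0,0,-0.11,0,0,0,0.85],
    [0,0,-0.11,0,0,0,0.85],
  ],
)

```text
time: 11.9
tool_pos: [0.4644, 0.1031, 0.0243]
tcp_rot: [3.05, 0.754, 0.003]
wrist_force: [1.1, -0.5, 4.9]
width: 0.344
grip_force: 40.9
```

>>> servo_tool(
  series=[
    [0,0,0.1,0,0,0,0.85],
    [0,0,0.3,0,0,0,0.85],
    [0,0,0.55,0,0,0,0.85],
    [0,0,0.8,0,0,0,0.85],
    [0,0,0.8,0,0,0,0.85],
  ],
)

```text
time: 12.4
tool_pos: [0.4674, 0.1039, 0.1489]
tcp_rot: [3.049, 0.754, 0.016]
wrist_force: [0.7, 0.1, -0.3]
width: 0.343
grip_force: 40.2
```

>>> servo_tool(
  series=[
    [0.03,-0.15,0,0,0,0.03,0.85],
    [0.08,-0.35,0,0,0,0.07,0.85],
    [0.12,-0.6,0,0,0,0.11,0.85],
    [0.16,-0.8,0,0,0,0.15,0.85],
    [0.2,-1,0,0,0,0.18,0.85],
  ],
)

```text
time: 12.9
tool_pos: [0.4923, -0.0479, 0.1418]
tcp_rot: [-2.713, -1.58, 0.003]
wrist_force: [-0.7, -0.3, -1.5]
width: 0.34
grip_force: 40.2
```

>>> servo_tool(
  series=[
    [0.04,-0.2,0,0,0,0.04,0.85],
    [0.08,-0.4,0,0,0,0.08,0.85],
    [0.13,-0.65,0,0,0,0.12,0.85],
    [0.18,-0.85,0,0,0,0.16,0.85],
    [0.2,-1,0,0,0,0.182,0.85],
    [0.2,-1,0,0,0,0.182,0.85],
    [0.2,-1,0,0,0,0.182,0.85],
  ],
)

```text
time: 13.6
tool_pos: [0.5223, -0.1966, 0.1418]
tcp_rot: [-2.165, -2.272, 0.001]
wrist_force: [-0.7, -0.3, -2.2]
width: 0.342
grip_force: 40.2
```

```bash
python3 - <<'E'
from h import *
for i in range(4):
    s=bot.read_state(); 
    r=s["tcp_rot"]; print(s["tool_pos"].round(4),(2*np.degrees(np.arctan2(r[1],r[0]))-90)%180,s["width"],s["wrist_force"].round(1)); bot.read_camera("side")
E
```

```text
[ 0.5223 -0.1966  0.1418] 2.7831678847478543 0.3422736735545081 [-0.7 -0.3 -2.2]
[ 0.5224 -0.1961  0.142 ] 2.842388107306647 0.3450468640430808 [-0.5  0.8 -0.5]
[ 0.5226 -0.1958  0.1423] 2.8970809803496422 0.34450349815569387 [ 0.1 -0.1 -2.3]
[ 0.5228 -0.1957  0.1427] 2.9330567867540935 0.34566146288742816 [-0.4  0.5 -1.8]
```

>>> servo_tool(
  series=[
    [0.02,-0.04,0,0,0,0,0.85],
    [0.02,-0.04,-0.1,0,0,0,0.85],
    [0.02,-0.04,-0.25,0,0,0,0.85],
    [0.02,-0.04,-0.4,0,0,0,0.85],
    [0.02,-0.04,-0.5,0,0,0,0.85],
    [0.02,-0.04,-0.5,0,0,0,0.85],
    [0.02,-0.04,-0.5,0,0,0,0.85],
  ],
)

```text
time: 14.5
tool_pos: [0.5264, -0.2028, 0.0682]
tcp_rot: [-2.164, -2.277, 0.0]
wrist_force: [0.6, 1.5, -1.8]
width: 0.34
grip_force: 40.2
```

```bash
python3 ck.py ck3.png .5254 -.2016 .043 93
```

```text
[ 0.52760711 -0.20337547  0.069659  ] [2.16272512e+00 2.27587427e+00 1.13447943e-03] [-0.0680269   0.47671771 -2.24134306] 14.6
```

View pics/ck3.png

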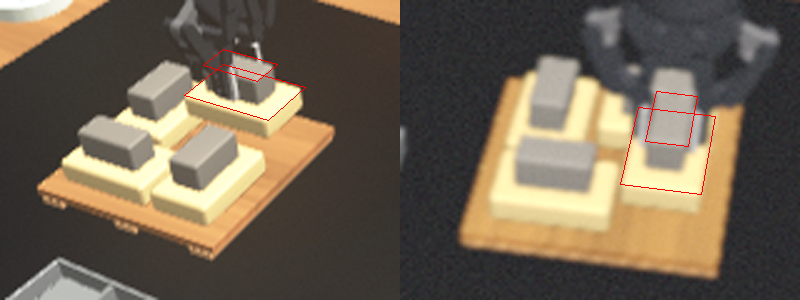

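The crop shows the second box hovering over the last corner, on the overlay in both views and clear of its neighbours. Lowering.

>>> servo_tool(
  series=[
    [-0.01,0.01,-0.04,0,0,0,0.85],
    [-0.01,0.01,-0.08,0,0,0,0.85],
    [-0.01,0.01,-0.11,0,0,0,0.85],
    [-0.01,0.01,-0.14,0,0,0,0.85],
    [-0.01,0.01,-0.16,0,0,0,0.85],
    [-0.01,0.01,-0.165,0,0,0,0.85],
    [-0.01,0.01,-0.165,0,0,0,0.85],
    [-0.01,0.01,-0.165,0,0,0,0.85],
  ],
)

```text
time: 15.4
tool_pos: [0.5252, -0.2016, 0.0439]
tcp_rot: [2.164, 2.277, 0.0]
wrist_force: [0.6, 0.5, -0.9]
width: 0.346
grip_force: 40.2
```

>>> servo_tool(
  series=[
    [0,0,-0.01,0,0,0,0.85],
    [0,0,-0.017,0,0,0,0.85],
    [0,0,-0.023,0,0,0,0.85],
    [0,0,-0.023,0,0,0,0.85],
  ],
)

```text
time: 15.8
tool_pos: [0.5251, -0.2015, 0.0404]
tcp_rot: [2.164, 2.277, 0.0]
wrist_force: [-0.4, -1.1, -1.0]
width: 0.341
grip_force: 40.3
```

>>> servo_tool(
  series=[
    [0,0,-0.005,0,0,0,0.85],
    [0,0,-0.008,0,0,0,0.85],
    [0,0,-0.008,0,0,0,0.85],
  ],
)

```text
time: 16.1
tool_pos: [0.5251, -0.2016, 0.0404]
tcp_rot: [-2.164, -2.277, 0.0]
wrist_force: [-4.0, 1.2, 8.5]
width: 0.347
grip_force: 41.4
```

Contact at 8.5 N upward, so I'll release and lift off.

>>> servo_tool(
  series=[
    [0,0,0,0,0,0,0.6],
    [0,0,0,0,0,0,0.5],
    [0,0,0,0,0,0,0.4],
    [0,0,0,0,0,0,0.4],
    [0,0,0,0,0,0,0.4],
  ],
)

```text
time: 16.6
tool_pos: [0.525, -0.2014, 0.039]
tcp_rot: [-2.164, -2.277, 0.0]
wrist_force: [-0.4, 0.3, -0.5]
width: 0.601
grip_force: 0.0
```

>>> servo_tool(
  series=[
    [0,0,0.1,0,0,0,0.4],
    [0,0,0.25,0,0,0,0.4],
    [0,0,0.5,0,0,0,0.4],
    [0,0.1,0.75,0,0,0,0.4],
    [-0.2,0.5,1,0,0,0,0.4],
    [-0.3,0.8,1,0,0,0,0.4],
    [-0.3,1,1,0,0,0,0.4],
    [-0.3,1,1,0,0,0,0.4],
  ],
)

```text
time: 17.4
tool_pos: [0.4795, -0.047, 0.1914]
tcp_rot: [2.158, 2.282, 0.005]
wrist_force: [-0.1, -0.8, 0.3]
width: 0.599
grip_force: 0.0
```

>>> servo_tool(
  series=[
    [0,1,0,0,0,0,0.4],
    [0,1,0,0,0,0,0.4],
    [0,1,0,0,0,0,0.4],
    [0,1,0,0,0,0,0.4],
    [0,1,0,0,0,0,0.4],
  ],
)

```text
time: 17.9
tool_pos: [0.4803, 0.0991, 0.1897]
tcp_rot: [2.16, 2.28, -0.0]
wrist_force: [-0.2, -0.2, -0.1]
width: 0.6
grip_force: 0.0
```

```bash
python3 ck.py ck4.png .5254 -.2016 .016 93 .6266 -.2624 .016 93; cat > full.py <<'E'
from fit import *
cs,cd=cam("scene"),cam("side"); V=[("scene",cs,comp(np.load("scene1.npy"),190,225,88)),("side",cd,comp(np.load("side1.npy"),345,172))]
R=cv2.Rodrigues(np.array([0,0,np.radians(3)]))[0]
def mod(d): # d: two boxes' x,y,yaw in slab frame
    out=list(SLAB)
    for x,y,a in (d[:3],d[3:]):
        Q=cv2.Rodrigues(np.array([0,0,a]))[0]
        out+=[(np.array(b)@Q.T+[x,y,.016]) for b in BOX]
    return out
x0=np.array([4.9,-3.3,15.7,-4.9,3.3,15.7])
def cost(v):
    d=v/100; d=np.array([d[0],d[1],v[2]/10,d[3],d[4],v[5]/10]); s=0
    for n,c,m in V:
        b=sil(mod(d),[.5755,-.2335,0,np.radians(2.9)],n,c); s+=1-(b&m).sum()/(b|m).sum()
    return s/2
r=minimize(cost,x0,method="Nelder-Mead",options=dict(initial_simplex=np.vstack([x0,x0+np.eye(6)*.7]),maxiter=500))
print([m.sum()/4 for _,_,m in V],cost(x0),r.fun,r.x.round(2))
E
python3 full.py
```

```text
[0.48027258 0.09750407 0.18940117] [ 2.16418052e+00  2.27640252e+00 -6.02996798e-04] [-0.22722414 -0.17433332 -0.48974942] 18.0
[np.float64(5387.0), np.float64(197040.0)] 0.5126378010407864 0.5084003310755452 [ 5.09 -3.01 15.87 -4.59  3.45 15.51]
```

View pics/ck4.png

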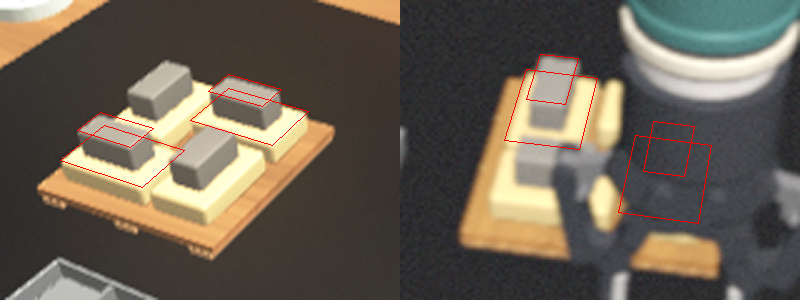

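The scene crop shows all four boxes flat in a pinwheel, with both placed boxes, at (115,155) and (247,115), on their outlines. The arm blocks the side view, but the scene silhouette puts both within about 3 mm and 1.5° of target. The arm is clear, so I'm handing in.

```bash
python3 -c "
from workcell import bot
print(bot.finish_job())"
```

```text
the job is handed in; nothing more can be done
None
```

I set both large boxes down gently, flat in the slab's two open corners, and handed the job in at about 18 s; the final scene-camera fit put them within about 3 mm of target (side view blocked by the arm), and no verdict was returned.

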